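# Clip a marker on the carved rail and aim the inspection mirror at it

## Robot

A 6-joint arm with a two-finger parallel gripper is mounted at the origin on the work surface. World frame = base frame: x ahead of the robot, y to its left, z up, the work surface at z = 0. Lengths are in mm, angles in rad, forces in N, time in s.
With the tool pointing down it reaches from about 350 to 975 mm from the base axis. Payload 7.1 kg.
Tool frame: the origin (TCP) lies at the very end of the fingers, on their centre line; the grasp point (between the pads) lies 19 mm behind it (ctrl.grip_point_offset is the distance from the TCP to the grasp point, in mm); z points along the fingers, y is the direction in which the jaws open and shut (so a half turn about z gives the same grasp; the last joint's range is limited). The gripper opens to 88 mm and grips with 3 to 60 N. Pads are 20 mm wide; open, the fingers measure 115 mm over their backs; the gripper's body (75 mm by 178 mm) begins 61 mm behind the grasp point.
Start: joints at [-1.241, 0.423, 1.63, -0, 1.089, -0.019], TCP at [213.623, -587.341, 222.675] pointing down, gripper open.
Joint ranges: [-3, 3], [-0.9, 2.11], [0.09, 2.58], [-1.31, 4.45], [0.11, 2.69], [-2.54, 2.54]. Speed limits (rad/s): [2.39, 2.39, 3.01, 3.14, 3.14, 3.14].

## Interface

Orientations are given as a rotation vector (axis times angle).
In Python, from workcell import ctrl gives the robot as it stands.
- The arm moves only by the tool move_arm, never from a script. Its argument "increments" is one flat list of numbers, 5 for each row, row after row: the closure in counts, from 0 (fully open) to 255 (shut), then the shift along the tool's x, y, z in mm, then the turn about the tool's z in degrees. In form: [grip, dx, dy, dz, yaw, grip, dx, dy, dz, yaw, ...]. A call has 1 to 12 rows; each row is the pose to reach, as a shift and turn from the pose measured when the call began, along the tool's axes at that moment; what a row does not reach only later rows make up. A row lasts 1/8 s, in which the tool goes at most 62.5 mm and 10.7 degrees, less where a joint would pass 70% of its speed; a pose out of reach is approached as far as the arm can. A call with a gripper value outside its range is refused whole. The fingers move at their own pace and stop on an object; the grip force is fixed at half the most. Time passes only in rows, so rows that repeat a pose let the fingers close. It gives the time, the measured TCP pose, the force and the opening at its end, in the units of the state.
- ctrl.get_obs(): the state, without advancing time (a new reading comes with each control period).
- ctrl.get_image(name): name is "scene" or "top" or "wrist"; returns a dict with "frame" (420x560x3 uint8, red, green, blue), "vertical_fov" (degrees; the focal length in pixels is half the picture's height over the tangent of half this angle, whatever the lens; pixels are square), "cx", "cy" (the principal point, pixels), "distortion" ([k1, k2, p1, p2, k3] as OpenCV has them; the pictures are not rectified), "pose" (4x4, takes a point from camera to world coordinates); the wrist camera has in their place "mount" (4x4, takes a point from camera to tool coordinates, whose origin is the TCP and whose axes are the flange's). Camera axes: x right, y down, z forward; pixel columns grow to the right and rows downward; lengths in mm; the calibration is good to about 2 mm. A picture is of the moment at which its call begins: read the wrist's pose just before it. There is no depth.
- ctrl.close_job(): hands the job in, once; it reports no verdict.
The state is a dict: "t": time; "qpos": joint angles; "qvel": joint speeds; "joint_torque": joint torques, N m; "ee_pos": TCP position; "orientation": TCP orientation; "ft_force": force on the tool from outside, world axes, zero at the start; "moment": the same for the moment, N m; "width": finger opening in mm.
Only numpy, scipy, OpenCV 4.12 (cv2) and the standard library are available. Lean on these libraries where they do the work, as an engineer would, in place of code of your own. Each camera call takes 0.05 s, during which the arm holds its last target.

## Task

Squeeze the sprung clip with the marker ball off its stand and release it onto the thin top edge of the carved rail, about midway between the two scrolls, pushed fully down, upright, with the ball on the side towards the inspection camera. Then turn the sprung mirror above the camera by its fin until the mirror faces the marker ball squarely, so that the ball shows in the middle of the camera's view, and hold the fin there: the mirror springs back when let go, so finish while still gripping it. Leave the glue bottle, jar, chisel and offcut where they are.

Things in the scene. Friction and masses are not known exactly. Their poses are not given: they have to be found in the camera images.
- clip: Steel cross-action spring clip with a marker ball, 24 mm along x, 74 mm high, 80 g. Origin between the tips of its two jaws, pointing down (z 0 to 24 mm), x along the gripped edge; bridges at z 24 to 32 stop on the edge's top when it is home. Starts fully on the stand's strip. The frame belongs to the half with the +y handle and -y jaw: squeezed to the stop, the handles' middle is at y = +6 mm.
- clip_handles (a point): Point between the clip's handles, 58 mm above its origin, axes as the clip: the height to grip. The handles are two upright plates 5 mm thick, 24 mm along x, z 30 to 74 mm, 46 mm over both (along y). Squeezing them along y to 34 mm (9 N at first, 14 N at the stop) opens the jaws from 12 to 24 mm; let go, they close by spring.
- clip_half (a joint): How far the clip's jaws are opened beyond 12 mm: about 0 when on the stand or the rail, 0.012 m fully squeezed, down to -0.004 when closed on nothing.
- ball (a point): Centre of the white marker ball, 20 mm diameter, on a short stem on the clip's -y side, at (0, -32, 10) mm in the clip's frame.
- stand: Fixed plywood clip stand: base 120 x 80 x 20 mm with an upright strip 90 mm long (x), 12 mm thick (y), its top 75 mm above the bench. Origin at the centre of its underside, z up.
- rail: Fixed carved wooden rail on edge, 260 mm long (x), 30 mm thick, 60 mm high, in two dark blocks 80 mm wide. On top in the middle a thin plain edge 12 mm thick, 110 mm long, top 95 mm above the bench, between two round scrolls (centres x = +-92 mm, 48 mm diameter, up to 98 mm high). Origin under its centre; its -y side faces the camera.
- rail_edge (a point): Middle of the top of the rail's thin edge, where the clip goes; axes as the rail.
- camera: Fixed inspection camera, black box 74 x 74 x 41 mm on a 110 mm square plate, lens up, under the mirror swivel. Origin at the centre of its underside, z up, on the swivel's axis.
- mirror (a point): Centre of the 45-degree mirror, on the vertical swivel axis 81 mm above the bench; it turns with the mirror. x is level, the direction in which the camera looks out by way of the mirror (the mirror's open face is on this side), z up.
- mirror_swivel (a joint): Turn of the mirror about the vertical axis through the camera, rad: 0 at its spring-loaded rest stop, growing anticlockwise seen from above, up to 1.75. A spring returns it to 0 (0.032 N m at rest, 0.04 N m more per rad).
- fin (a point): Grip fin on top of the mirror swivel, centre of the fin on the swivel axis: black upright plate 50 mm along x, 14 mm thick along y, 40 mm high, its top 151 mm and its foot 111 mm above the bench (a disc of 66 mm diameter below it). Turns with the mirror, axes as mirror.
- glue: White glue bottle, 56 mm diameter, 130 mm high, origin under its centre. Leave alone.
- jar: Amber jar with steel cap, 68 mm diameter, 70 mm high, origin under its centre. Leave alone.
- chisel: Chisel with wooden handle, 210 mm long, lying. Leave alone.
- offcut: Wood offcut 90 x 50 x 30 mm, origin under its centre. Leave alone.
There are look-alikes about, which are no part of the job. Several things have the shape of the clip; the one meant has the colours described above.

How it is judged:
By the outcome, as a careful person would: the job done as asked, in the order asked, and still so for the second after the job is handed in, while the arm keeps its last pose, push and grip.
It also fails if it takes over 48 s, if anything falls off the work surface, if the arm or the gripper's body presses on something with over 40 N, if the wrist force passes 120 N, or if a joint passes its speed limit or range.

## Working session

There is one attempt and no reset: what is moved stays moved. The work goes in short steps, Python scripts to look and compute and a tool call to move; the robot and the scene stay as the last step left them, time stands still between calls to the robot, and variables do not carry over. Pictures are saved under pics/ and viewed, and the job is handed in when it is done.

Besides the shell and the picture viewer there is one more tool, called after "Call:" by a JSON object that holds its "api" and its "payload", one argument or row to a line. move_arm: Moves the arm, as the interface text tells. Its arguments: {"type":"object","properties":{"increments":{"type":"array","items":{"type":"number"}}},"required":["increments"]}

```bash
mkdir -p pics; ls
cat > h.py <<'E'
import numpy as np,cv2
from workcell import ctrl
def K(im):
    f=im["frame"].shape[0]/2/np.tan(np.radians(im["vertical_fov"])/2)
    return np.array([[f,0,im["cx"]],[0,f,im["cy"]],[0,0,1.]])
def pose(im,obs=None):
    if "pose" in im: return np.array(im["pose"])
    T=np.eye(4);T[:3,:3]=cv2.Rodrigues(np.array(obs["orientation"],float))[0];T[:3,3]=obs["ee_pos"]
    return T@np.array(im["mount"])
def get(name,fn):
    o=ctrl.get_obs();im=ctrl.get_image(name)
    cv2.imwrite("pics/%s.png"%fn,im["frame"][:,:,::-1])
    d=dict(frame=im["frame"],K=K(im),D=np.array(im["distortion"],float),P=pose(im,o))
    np.savez("pics/%s.npz"%fn,**d);return d
def load(fn): return dict(np.load("pics/%s.npz"%fn))
def ray(d,u,v):
    p=cv2.undistortPoints(np.array([[[u,v]]],float),d["K"],d["D"])[0,0]
    r=d["P"][:3,:3]@np.array([p[0],p[1],1]);return d["P"][:3,3],r/np.linalg.norm(r)
def plane(d,u,v,z):
    c,r=ray(d,u,v);return c+r*(z-c[2])/r[2]
def tri(*obs):
    A=np.zeros((3,3));b=np.zeros(3);R=[]
    for d,u,v in obs:
        c,r=ray(d,u,v);M=np.eye(3)-np.outer(r,r);A+=M;b+=M@c;R.append((M,c))
    x=np.linalg.solve(A,b);return x,[np.linalg.norm(M@(x-c)) for M,c in R]
def proj(d,p):
    Ti=np.linalg.inv(d["P"]);q,_=cv2.projectPoints(np.array(p,float).reshape(-1,1,3),cv2.Rodrigues(Ti[:3,:3])[0],Ti[:3,3],d["K"],d["D"]);return q[:,0]
E
python3 - <<'E'
from h import *
for n in("scene","top","wrist"):
    d=get(n,n+"0");print(n,d["P"][:3,3].round(),d["K"][0,0].round(),d["P"][:3,2].round(2))
print(ctrl.get_obs(),ctrl.grip_point_offset)
E
```

```text
pics
scene [1425. -681.  836.] 528.0 [-0.67  0.51 -0.55]
top [ 287.  -18. 1654.] 537.0 [ 0.16 -0.01 -0.99]
wrist [ 283. -561.  384.] 292.0 [-0.25 -0.09 -0.96]
{'t': 0.15, 'qpos': array([-1.24097526e+00,  4.23628825e-01,  1.63048165e+00, -8.50096362e-06,
        1.08858900e+00, -1.90200773e-02]), 'qvel': array([ 1.80909890e-03, -1.67475082e-03, -2.59111888e-03,  6.02971107e-04,
       -6.52572381e-04, -8.89884954e-05]), 'joint_torque': array([ 8.56358474e-04, -5.44981813e+01, -2.73919612e+01,  6.44982560e-02,
        2.04011839e-02, -5.57458975e-05]), 'ee_pos': array([ 213.50755328, -586.96297643,  222.11593353]), 'orientation': array([-3.09284924e+00, -5.45000766e-01,  2.80679643e-04]), 'ft_force': array([ 0.05859155, -0.32112877, -0.40499426]), 'moment': array([ 0.01631544,  0.00419948, -0.04325729]), 'width': 87.79277621803882} 18.700000000000003
```

View pics/scene0.png

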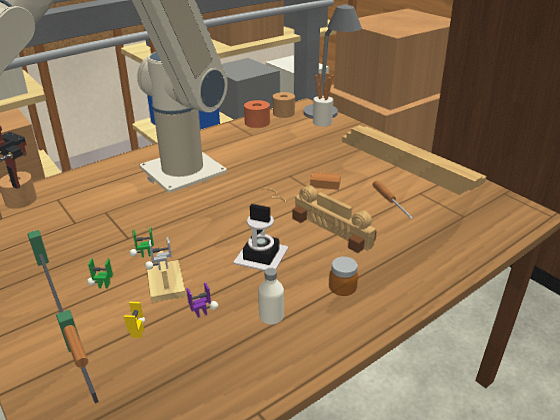

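View pics/top0.png

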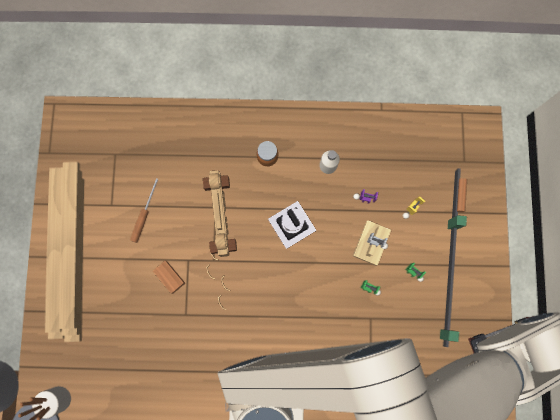

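View pics/wrist0.png

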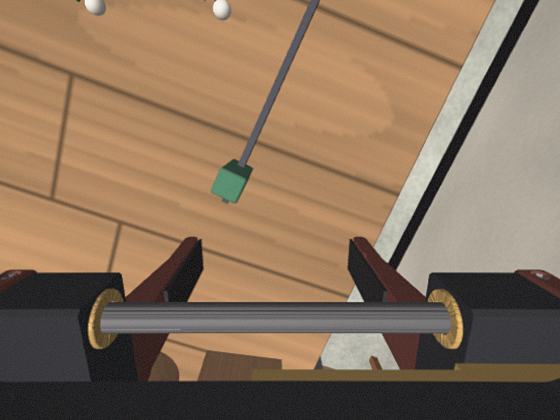

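The steel clip sits on the plywood stand (top view about 376,240; scene 160,262). The rail is at top 218,213, the mirror swivel at 293,224, and coloured decoy clips stand around the stand. I'll zoom in.

Run:
```python
from h import *
t=load("top0")["frame"][:,:,::-1];s=load("scene0")["frame"][:,:,::-1]
a=cv2.resize(t[150:280,190:430],None,fx=3.3,fy=3.3,interpolation=cv2.INTER_CUBIC);cv2.imwrite("pics/t0z.png",a)
a=cv2.resize(s[180:340,80:390],None,fx=2.5,fy=2.5,interpolation=cv2.INTER_CUBIC);cv2.imwrite("pics/s0z.png",a)
d=load("top0")
for n,u,v,z in [("clip",376,240,115),("ball",384,241,61),("mirror",293,219,151),("rail",218,213,95),("glue",330,160,130),("jar",267,152,70),("standc",372,243,20)]:
    print(n,plane(d,u,v,z).round())
```

```text
clip [ 481. -308.  115.]
ball [ 485. -342.   61.]
mirror [532. -65. 151.]
rail [554. 154.  95.]
glue [ 713. -172.  130.]
jar [750.  15.  70.]
standc [ 484. -313.   20.]
```

View pics/t0z.png

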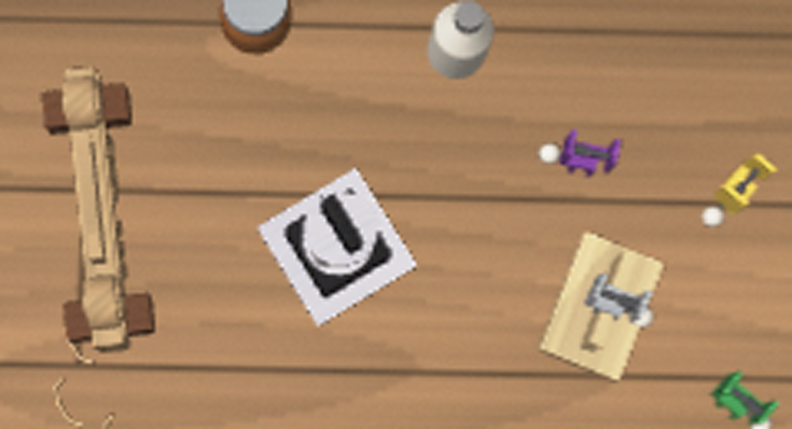

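View pics/s0z.png

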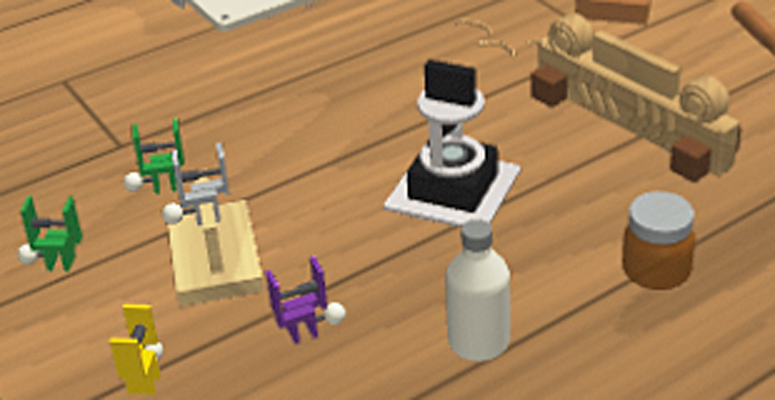

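Call:
{"api": "move_arm", "payload": {
  "increments": [0,347,-171,0,44,0,347,-171,0,44,0,347,-171,0,44,0,347,-171,0,44,0,347,-171,0,44,0,347,-171,0,44,0,347,-171,0,44,0,347,-171,0,44,0,347,-171,0,44]
}}

```text
t: 1.27
ee_pos: [480.6, -308.0, 222.1]
orientation: [-3.072, 0.654, 0.002]
ft_force: [-0.5, -0.2, -0.6]
width: 87.6
```

Run:
```python
from h import *
d=get("wrist","w1");d=get("top","top1");d=get("scene","scene1")
o=ctrl.get_obs();print(o["t"],o["ee_pos"],o["orientation"],o["ft_force"],o["qvel"].round(3))
```

```text
1.425 [ 480.32513698 -308.5669949   222.22766472] [-3.07136009e+00  6.55901680e-01  1.38383962e-03] [-0.04598572  0.23591229 -0.91027806] [-0.    -0.002 -0.002 -0.     0.003  0.003]
```

View pics/w1.png

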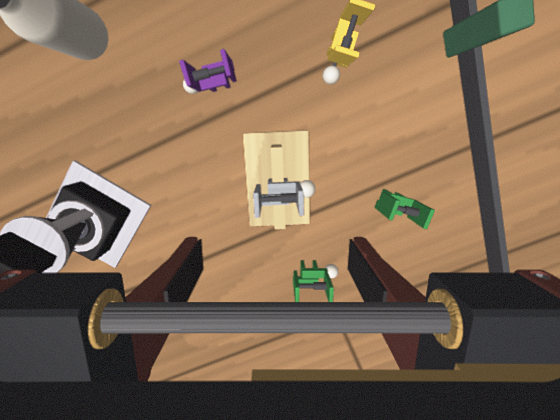

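Run:
```python
from h import *
s=load("w1")["frame"][:,:,::-1]
a=cv2.resize(s[120:240,235:325],None,fx=5,fy=5,interpolation=cv2.INTER_CUBIC);cv2.imwrite("pics/w1z.png",a)
s=load("top1")["frame"][:,:,::-1]
cv2.imwrite("pics/t1z.png",cv2.resize(s[200:290,320:430],None,fx=5,fy=5,interpolation=cv2.INTER_CUBIC))
```

```text
(no output)
```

View pics/w1z.png

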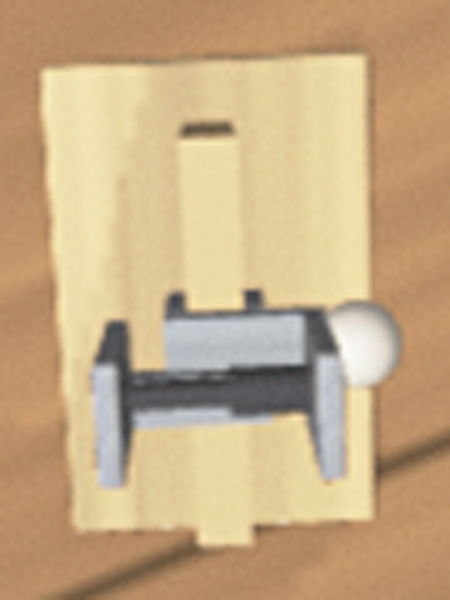

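Run:
```python
from h import *
d=load("w1");f=lambda u,v:(235+u/5-.4,120+v/5-.4)
P=lambda u,v,z:plane(d,*f(u,v),z)
L=[P(*p,125) for p in[(93,363),(120,363),(98,487),(127,487)]]
R=[P(*p,125) for p in[(315,355),(340,355),(325,478),(347,478)]]
l=np.mean(L,0);r=np.mean(R,0);c=(l+r)/2;print("centre",c.round(1),"sep",np.linalg.norm(l-r))
y=l-r;print("clip y ang",np.degrees(np.arctan2(y[1],y[0])))
x=(L[0]+L[1]+R[0]+R[1]-L[2]-L[3]-R[2]-R[3])/4;print("x",np.linalg.norm(x),np.degrees(np.arctan2(x[1],x[0])))
s=[P(*p,75) for p in[(180,137),(238,137),(198,545),(253,545)]]
sx=(s[0]+s[1]-s[2]-s[3])/2;print("strip",np.mean(s,0).round(1),np.linalg.norm(sx),np.degrees(np.arctan2(sx[1],sx[0])))
print("ball",P(362,344,61).round(1))
print("base",np.mean([P(*p,20) for p in[(42,68),(365,55),(75,528),(372,520)]],0).round(1))
o=ctrl.get_obs();Rt=cv2.Rodrigues(o["orientation"])[0]
print("tool x ang",np.degrees(np.arctan2(Rt[1,0],Rt[0,0])))
b=(c-o["ee_pos"]);print("shift tool",(Rt.T@b).round(1))
```

```text
centre [ 484.1 -312.   125. ] sep 40.90064673302024
clip y ang 68.27416510012888
x 23.53677704354654 -20.568030498814654
strip [ 486.8 -313.2   75. ] 89.98916060977186 -21.57034141886098
ball [ 471.8 -342.3   61. ]
base [ 487.1 -312.8   20. ]
tool x ang -24.10932739860405
shift tool [ 4.9  1.7 97.2]
```

Call:
{"api": "move_arm", "payload": {
  "increments": [0,5,2,50,-2.5,0,5,2,90,-2.5,0,5,2,120,-2.5,0,5,2,132,-2.5,0,5,2,132,-2.5,255,5,2,132,-2.5,255,5,2,132,-2.5,255,5,2,132,-2.5,255,5,2,132,-2.5,255,5,2,132,-2.5]
}}

```text
t: 2.68
ee_pos: [484.2, -312.4, 90.5]
orientation: [-3.085, 0.589, 0.001]
ft_force: [0.4, 2.2, 3.4]
width: 41.5
```

Run:
```python
from h import *
d=get("wrist","w2");d=get("scene","scene2")
o=ctrl.get_obs();print(o["t"],o["ee_pos"],o["orientation"],o["ft_force"],o["moment"],o["width"])
```

```text
2.775 [ 484.32079622 -312.09080211   90.51163224] [-3.08444803e+00  5.89133606e-01  5.20629983e-04] [2.24163491 2.62639615 3.71749131] [ 0.52886609 -0.11482048  0.01355213] 33.533172803867615
```

View pics/w2.png

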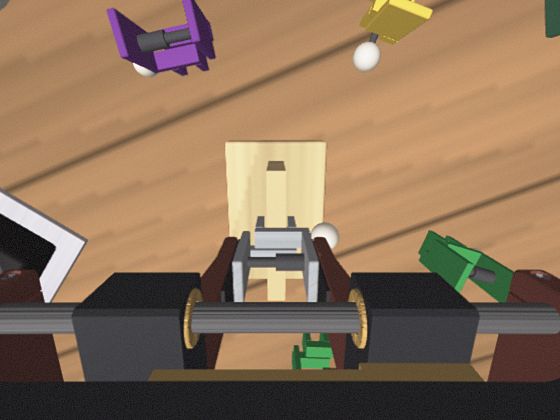

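Call:
{"api": "move_arm", "payload": {
  "increments": [255,0,0,-15,0,255,0,0,-40,0,255,0,0,-80,0,255,0,0,-120,0,255,0,0,-140,0,255,0,0,-140,0]
}}

```text
t: 3.52
ee_pos: [485.2, -312.9, 232.8]
orientation: [3.086, -0.589, 0.005]
ft_force: [-0.1, -0.1, -1.2]
width: 33.3
```

Run:
```python
from h import *
d=get("wrist","w3")
o=ctrl.get_obs();print(o["t"],o["ee_pos"],o["orientation"],o["ft_force"],o["moment"],o["width"])
t=load("top1")["frame"][:,:,::-1]
cv2.imwrite("pics/t1r.png",cv2.resize(t[160:265,195:325],None,fx=5.5,fy=5.5,interpolation=cv2.INTER_CUBIC))
```

```text
3.575 [ 484.3717583  -312.38809076  231.2263565 ] [-3.08502929e+00  5.89281934e-01 -1.41465262e-03] [ 0.17884797  0.76577278 -1.61120708] [ 0.06766853  0.03654034 -0.0197935 ] 33.05167459468873
```

View pics/w3.png

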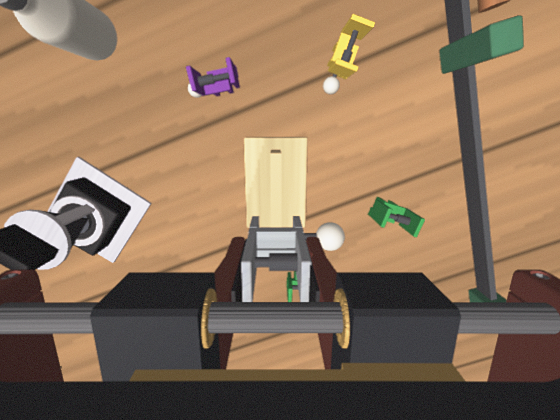

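View pics/t1r.png

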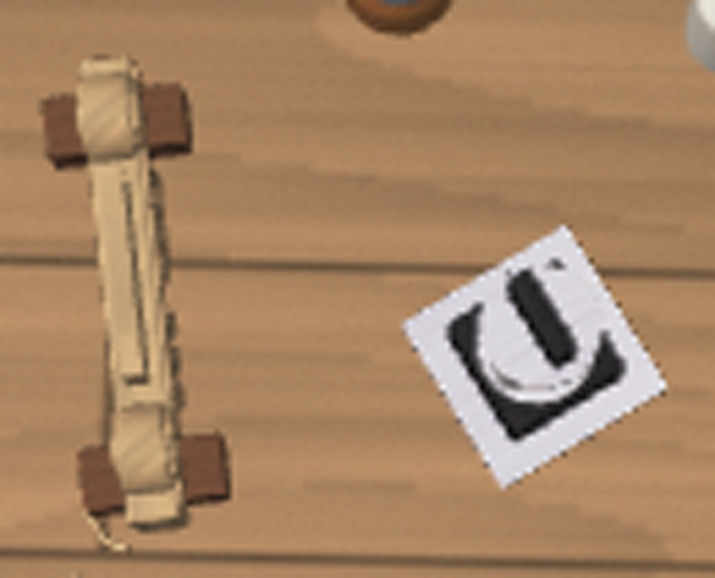

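Call:
{"api": "move_arm", "payload": {
  "increments": [255,-17,-50,0,-3,255,-34,-102,0,-6,255,-52,-158,0,-11,255,-70,-212,0,-15,255,-87,-264,0,-18,255,-105,-318,0,-22,255,-122,-370,0,-25,255,-135,-408,0,-28,255,-139,-421,0,-29,255,-139,-421,0,-29,255,-139,-421,0,-29]
}}

```text
t: 4.95
ee_pos: [510.0, 129.0, 231.0]
orientation: [3.135, 0.2, -0.0]
ft_force: [0.0, -0.9, -1.3]
width: 32.9
```

Run:
```python
from h import *
d=get("wrist","w4");get("scene","scene4")
o=ctrl.get_obs();print(o["t"],o["ee_pos"],o["orientation"],o["ft_force"],o["moment"],o["width"])
```

```text
5.05 [510.26365395 128.92136865 231.38547961] [-3.13505880e+00 -1.98966255e-01 -1.10680369e-03] [ 0.74643642 -0.20032508 -0.18020631] [ 0.01658234  0.00276795 -0.04289057] 32.835862634448574
```

View pics/w4.png

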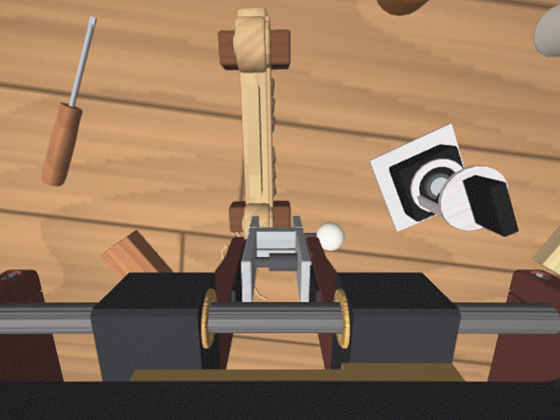

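View pics/scene4.png

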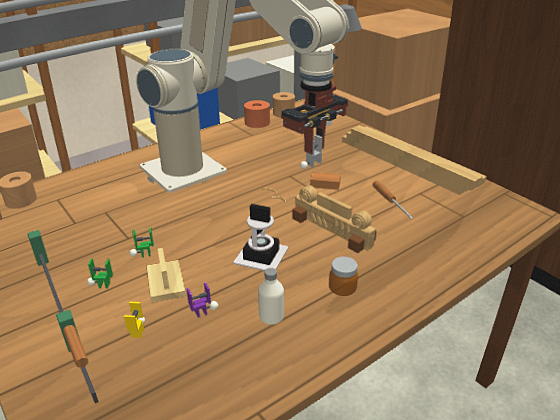

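Everything I need is in the wrist view: rail edge about (257,75–205), mirror plate, lens ring and fin. I'll zoom in for accurate points.

Run:
```python
from h import *
s=load("w4")["frame"][:,:,::-1]
cv2.imwrite("pics/w4r.png",cv2.resize(s[0:240,215:300],None,fx=2.5*1,fy=2.5,interpolation=cv2.INTER_CUBIC))
cv2.imwrite("pics/w4m.png",cv2.resize(s[115:245,365:525],None,fx=4.5,fy=4.5,interpolation=cv2.INTER_CUBIC))
```

```text
(no output)
```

View pics/w4r.png

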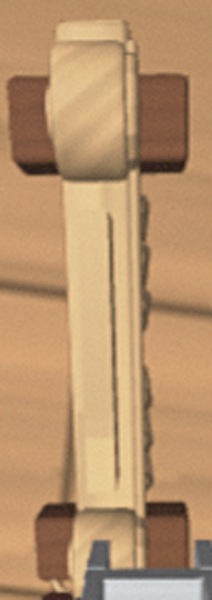

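View pics/w4m.png

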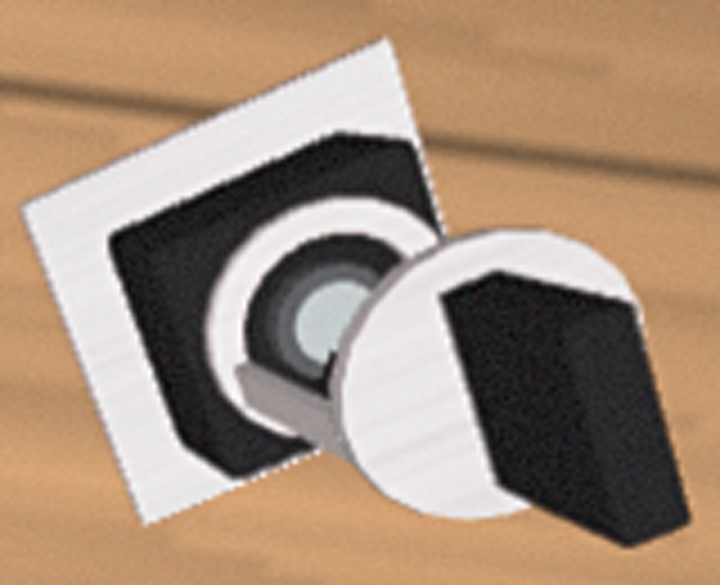

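Run:
```python
from h import *
d=load("w4");s=d["frame"][:,:,::-1]
a=s[70:215,230:285].astype(float);a=np.clip((a-90)*1.8,0,255).astype(np.uint8)
cv2.imwrite("pics/w4rr.png",cv2.resize(a,None,fx=8,fy=4,interpolation=cv2.INTER_CUBIC))
s=load("scene1")["frame"][:,:,::-1]
cv2.imwrite("pics/s1r.png",cv2.resize(s[175:255,285:385],None,fx=7,fy=7,interpolation=cv2.INTER_CUBIC))
print(d["P"][:3,3])
for z in (95,): print([plane(d,230+u,70+v,z).round(1) for u,v in((13,20),(40,20))])
```

```text
[583.4327592  139.58642967 393.36808608]
[array([612.5, 173.9,  95. ]), array([615.8, 148.4,  95. ])]
```

View pics/w4rr.png

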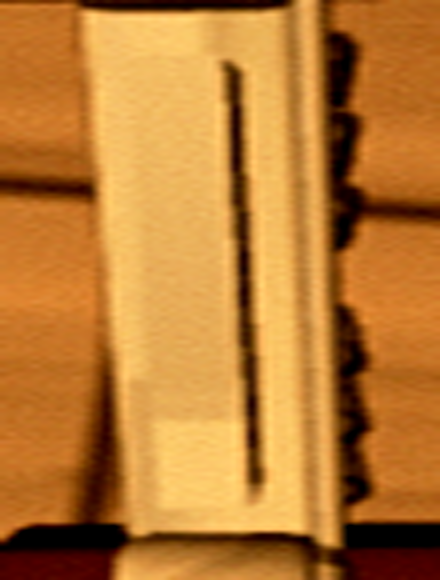

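View pics/s1r.png

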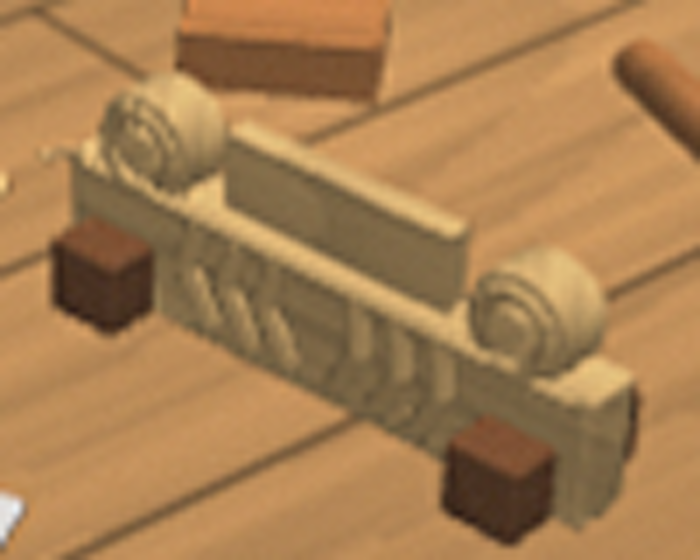

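Run:
```python
from h import *
d=load("w4")
g=lambda u,v,z=95:plane(d,230+u/8-.44,70+v/4-.38,z)
a,b=g(222,60),g(249,500);la,lb=g(130,52),g(155,512)
x=a-b;print("R len",np.linalg.norm(x),np.degrees(np.arctan2(x[1],x[0])),(a+b)/2)
xl=la-lb;print("L len",np.linalg.norm(xl),np.degrees(np.arctan2(xl[1],xl[0])),(la+lb)/2)
print("edge mid",(a+b+la+lb)/4)
# body 60 high top outline
e=[g(82,10,60),g(130,530,60),g(325,10,60),g(342,545,60)]
print("body widths",np.linalg.norm(e[0]-e[2]),[p.round(1) for p in e])
# scroll centres at z~98 ; blocks
h=lambda u,v,z:plane(d,215+u/2.5-.3,v/2.5-.3,z)
print("scroll far", h(88,112,98), "near", h(108,545,98))
# top-camera check
t=load("top1");q=lambda u,v,z:plane(t,195+u/5.5-.41,160+v/5.5-.41,z)
a,b=q(122,168,95),q(127,380,95)
print("top: R edge",q(124,172,95),q(128,376,95))
print("scrolls",q(110,112,98),q(145,450,98),(q(110,112,98)+q(145,450,98))/2)
# mirror
m=lambda u,v,z:plane(d,365+u/4.5-.39,115+v/4.5-.39,z)
c=[m(*p,6) for p in((387,38),(22,207),(145,523))];print("plate centre(z6)",(c[0]+c[2])/2,np.linalg.norm(c[0]-c[1]),np.linalg.norm(c[1]-c[2]))
# fin top face: corners
f=[m(*p,151) for p in((570,322),(632,304),(690,520),(628,547))];print("fin top",np.mean(f,0),[np.linalg.norm(f[i]-f[i-1]).round(1) for i in range(4)])
x=f[0]+f[1]-f[2]-f[3];print(np.degrees(np.arctan2(x[1],x[0])))
# disc
print("disc",m(490,375,111))
```

```text
R len 106.88617728915736 8.245980785435245 [566.0892295  153.26715078  95.        ]
L len 111.84855191915223 7.412979952418917 [563.87357497 164.7001877   95.        ]
edge mid [564.98140223 158.98366924  95.        ]
body widths 31.813346059193027 [array([632.8, 182.9,  60. ]), array([493.7, 162.7,  60. ]), array([636.9, 151.4,  60. ]), array([493.1, 131.1,  60. ])]
scroll far [651.19479773 171.08652638  98.        ] near [488.58513397 145.61193808  98.        ]
top: R edge [620.3902103 159.0062734  95.       ] [509.48718932 152.53754248  95.        ]
scrolls [652.66049872 167.52933041  98.        ] [469.70289423 141.69783511  98.        ] [561.18169648 154.61358276  98.        ]
plate centre(z6) [540.04737439 -65.04336875   6.        ] 109.34042745284508 108.88500128105379
fin top [540.16922923 -65.11675896 151.        ] [np.float64(49.2), np.float64(11.3), np.float64(47.2), np.float64(12.2)]
32.104285719938794
disc [540.37227725 -64.53235183 111.        ]
```

Call:
{"api": "move_arm", "payload": {
  "increments": [255,40,-15,0,-0.6,255,58,-22,0,-0.6,255,58,-22,40,-0.6,255,58,-22,75,-0.6,255,58,-22,75,-0.6,255,58,-22,75,-0.6]
}}

```text
t: 5.8
ee_pos: [565.9, 157.7, 157.6]
orientation: [-3.134, -0.214, -0.003]
ft_force: [0.1, -0.3, -0.8]
width: 33.2
```

Run:
```python
from h import *
d=get("wrist","w5");s=get("scene","scene5")
o=ctrl.get_obs();print(o["t"],o["ee_pos"],o["orientation"],o["ft_force"],o["moment"],o["width"])
cv2.imwrite("pics/w5z.png",cv2.resize(d["frame"][60:310,190:390,::-1],None,fx=2.4,fy=2.4,interpolation=cv2.INTER_CUBIC))
cv2.imwrite("pics/s5z.png",cv2.resize(s["frame"][110:260,270:400,::-1],None,fx=4,fy=4,interpolation=cv2.INTER_CUBIC))
```

```text
5.9 [566.28357148 158.04469242 158.23190729] [-3.1335019  -0.21440732 -0.00566785] [ 0.50745929 -0.14620608 -0.69097332] [ 0.04707396  0.00965718 -0.0065878 ] 33.16271756640448
```

View pics/w5z.png

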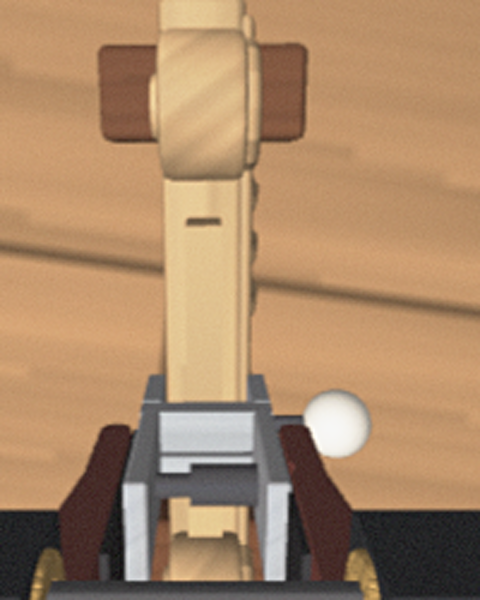

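View pics/s5z.png

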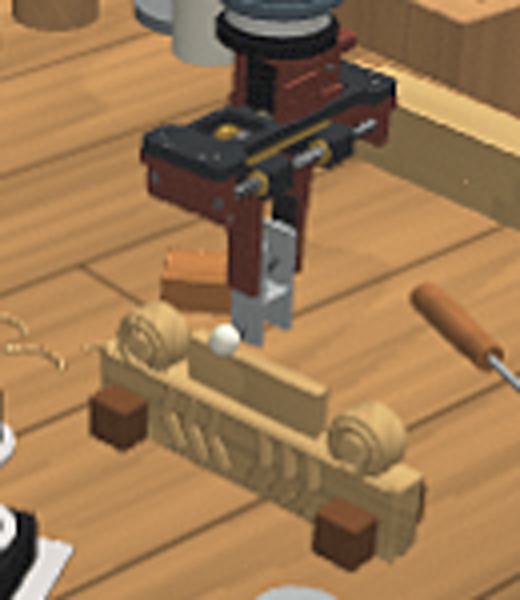

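Run:
```python
from h import *
d=load("w5");o=ctrl.get_obs();R=cv2.Rodrigues(o["orientation"])[0]
for u,v in((187,217),(221,217)):
    p=plane(d,190+u/2.4-.3,60+v/2.4-.3,95);print(p.round(1),(R.T@(p-o["ee_pos"])).round(1))
for u,v,z in((160,402,95+0),): pass
a=d["frame"][140:235,240:300,::-1].astype(float)
cv2.imwrite("pics/w5y.png",cv2.resize(np.clip((a-90)*1.8,0,255).astype(np.uint8),None,fx=8,fy=6,interpolation=cv2.INTER_CUBIC))
```

```text
[621.4 172.1  95. ] [56.3 -6.4 63.4]
[622.9 161.5  95. ] [56.3  4.4 63.4]
```

View pics/w5y.png

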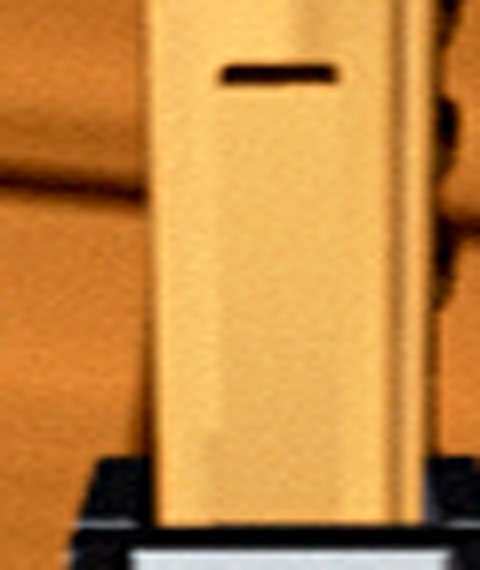

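Call:
{"api": "move_arm", "payload": {
  "increments": [255,1,-1,15,0,255,1,-1,28,0,255,1,-1,38,0,255,1,-1,44,0,255,1,-1,46,0,255,1,-1,46,0]
}}

```text
t: 6.65
ee_pos: [567.3, 159.3, 112.2]
orientation: [-3.134, -0.214, -0.006]
ft_force: [0.7, 0.5, -0.3]
width: 33.3
```

Run:
```python
from h import *
s=get("scene","scene6")
o=ctrl.get_obs();print(o["t"],o["ee_pos"],o["orientation"],o["ft_force"],o["moment"],o["width"])
cv2.imwrite("pics/s6z.png",cv2.resize(s["frame"][150:260,285:385,::-1],None,fx=5,fy=5,interpolation=cv2.INTER_CUBIC))
```

```text
6.7 [567.45366556 159.28590339 112.38257603] [-3.13342935 -0.21449414 -0.00613141] [-0.31614558 -0.20880979 -1.35847054] [0.01496237 0.01924308 0.03803517] 33.07290839144359
```

View pics/s6z.png

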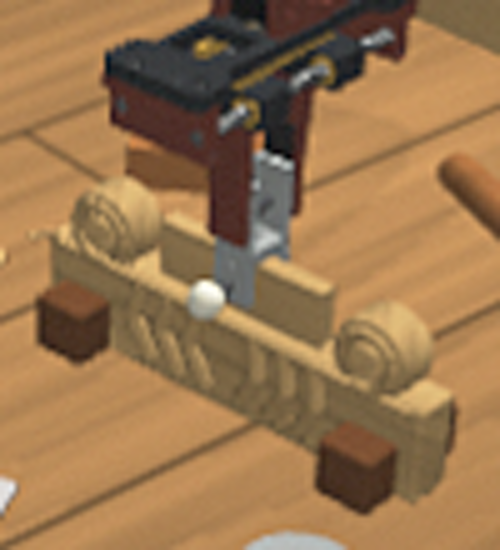

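Call:
{"api": "move_arm", "payload": {
  "increments": [255,0,0,1,0,255,0,0,2,0,255,0,0,2.5,0,255,0,0,3,0]
}}

```text
t: 7.2
ee_pos: [567.8, 159.4, 110.5]
orientation: [-3.133, -0.214, -0.007]
ft_force: [-3.4, -1.1, 11.8]
width: 32.9
```

Call:
{"api": "move_arm", "payload": {
  "increments": [0,0,0,1,0,0,0,0,1,0,0,0,0,1,0,0,0,0,1,0,0,0,0,1,0]
}}

```text
t: 7.82
ee_pos: [567.6, 159.5, 109.3]
orientation: [-3.133, -0.215, -0.006]
ft_force: [0.0, 0.8, 0.2]
width: 79.4
```

Run:
```python
from h import *
s=get("scene","scene7");d=get("wrist","w7")
o=ctrl.get_obs();print(o["t"],o["ee_pos"],o["orientation"],o["ft_force"],o["moment"],o["width"])
cv2.imwrite("pics/s7z.png",cv2.resize(s["frame"][150:260,285:385,::-1],None,fx=5,fy=5,interpolation=cv2.INTER_CUBIC))
```

```text
7.925 [567.66068167 159.43786438 109.35558728] [-3.13330602 -0.21462209 -0.0066806 ] [ 0.56878984 -0.58999003  0.21099499] [-0.01494594  0.01758566  0.00027197] 86.37876075390707
```

View pics/s7z.png

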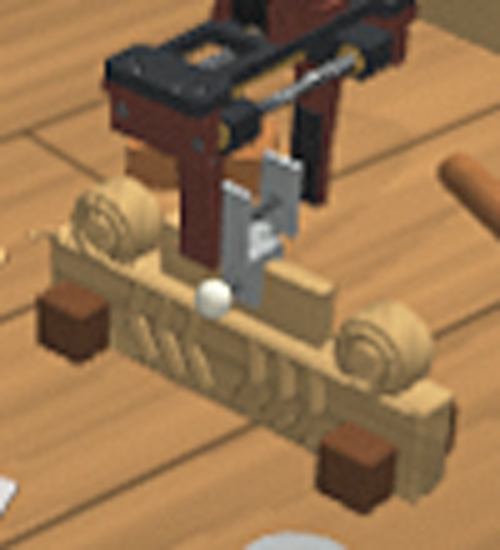

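View pics/w7.png

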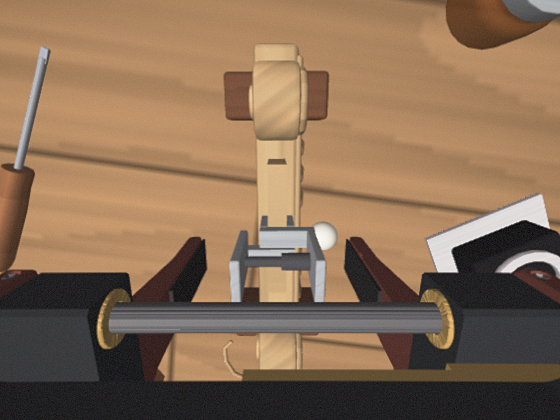

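Call:
{"api": "move_arm", "payload": {
  "increments": [0,0,0,-25,0,0,0,0,-60,0,0,-10,0,-100,0,0,-20,20,-125,0,0,-20,25,-125,0,0,-20,25,-125,0]
}}

```text
t: 8.68
ee_pos: [550.6, 131.6, 233.4]
orientation: [-3.133, -0.213, -0.006]
ft_force: [0.1, -0.0, -0.9]
width: 87.8
```

Run:
```python
from h import *
s=get("scene","scene8");d=get("wrist","w8");t=get("top","top8")
o=ctrl.get_obs();print(o["t"],o["ee_pos"],o["orientation"],o["ft_force"],o["moment"],o["width"])
cv2.imwrite("pics/s8z.png",cv2.resize(s["frame"][170:250,290:380,::-1],None,fx=6,fy=6,interpolation=cv2.INTER_CUBIC))
for n,m,roi in(("w",d,(180,300,230,340)),("s",s,(190,230,310,345)),("t",t,(190,225,210,250))):
    f=m["frame"].astype(int);k=((f.min(2)>185)&(f.max(2)-f.min(2)<25)).astype(np.uint8)
    z=np.zeros_like(k);z[roi[0]:roi[1],roi[2]:roi[3]]=1
    nn,l,st,c=cv2.connectedComponentsWithStats(k*z)
    for i in range(1,nn):
        if st[i,4]>8:print(n,st[i],c[i].round(1))
```

```text
8.825 [550.29371957 132.01858041 232.87028617] [-3.13346323 -0.21478279 -0.00333102] [ 0.59732414 -0.32040201  0.08669331] [-0.00295037  0.04865742  0.03360615] 87.47582141819888
w [270 180   4  21  65] [271.1 190.1]
w [276 180  12   5  50] [281.3 181.7]
w [235 188  27   4  83] [246.1 189.7]
s [335 195   5   6  13] [336.7 197.8]
s [326 207   5   3  11] [327.9 207.8]
t [228 190   4   9  18] [229.4 194.2]
t [230 199   7  26  64] [232.8 213.8]
t [235 203   7  22  48] [238.  215.5]
```

View pics/s8z.png

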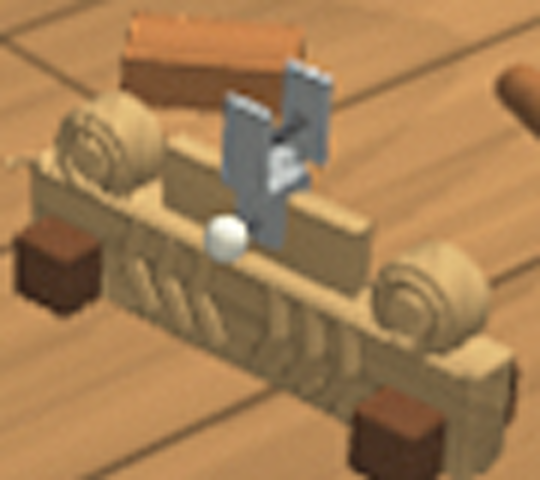

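View pics/w8.png

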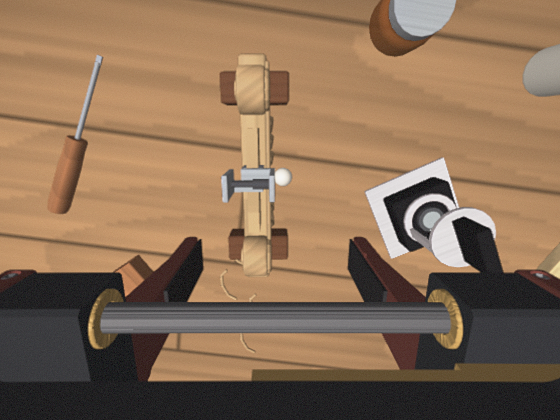

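Run:
```python
from h import *
d=load("w8");s=load("scene8")
cv2.imwrite("pics/w8z.png",cv2.resize(d["frame"][150:220,210:300,::-1],None,fx=8,fy=8,interpolation=cv2.INTER_CUBIC))
cv2.imwrite("pics/w8m.png",cv2.resize(d["frame"][150:280,360:505,::-1],None,fx=4.5,fy=4.5,interpolation=cv2.INTER_CUBIC))
```

```text
(no output)
```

View pics/w8z.png

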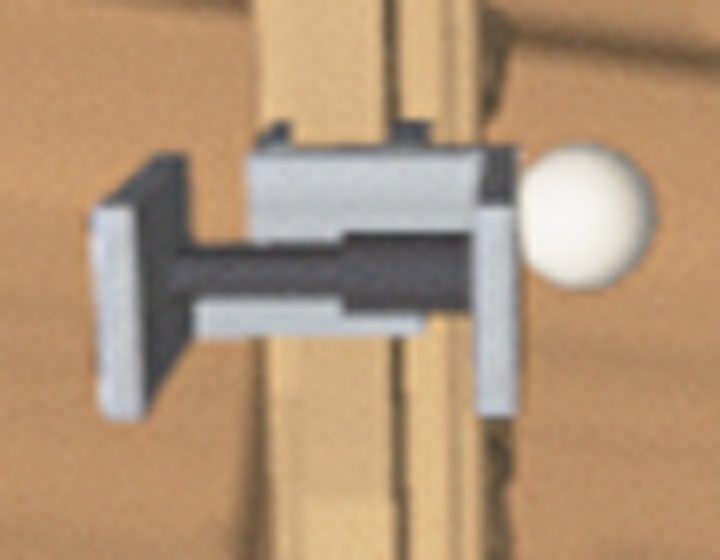

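View pics/w8m.png

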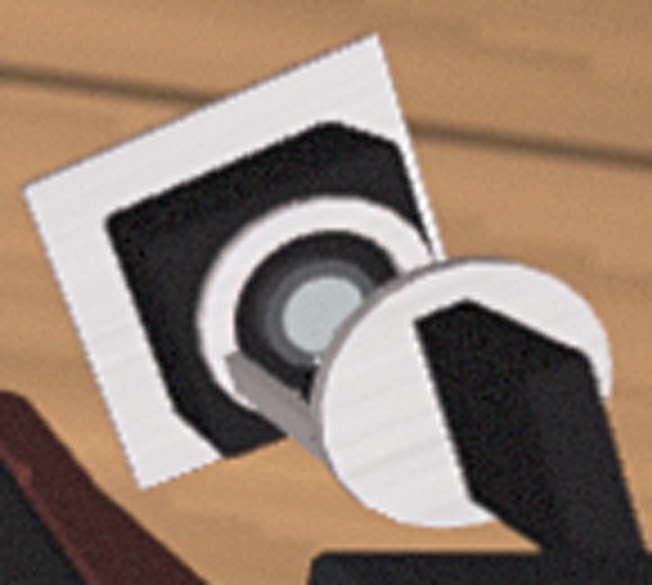

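Run:
```python
from h import *
d=load("w8");s=load("scene8");t=load("top8")
f=lambda u,v:(210+u/8-.44,150+v/8-.44)
b=f(586,216);print(b)
print("ball z81",plane(d,*b,81),"scene z81",plane(s,327.7,209.5,81),"tri",tri((d,*b),(s,327.7,209.5)))
P=lambda u,v,z=145:plane(d,*f(u,v),z)
L=[P(*p) for p in((92,205),(135,208),(100,417),(145,417))];R=[P(*p) for p in((474,207),(518,205),(478,415),(518,415))]
l,r=np.mean(L,0),np.mean(R,0);y=l-r;print("handles mid",(l+r)/2,np.linalg.norm(y),np.degrees(np.arctan2(y[1],y[0]))-90)
m=lambda u,v,z:plane(d,360+u/4.5-.39,150+v/4.5-.39,z)
c=[m(*p,6) for p in((378,33),(22,187),(143,489))];print("plate",(c[0]+c[2])/2)
x=(c[0]-c[1]);print(np.degrees(np.arctan2(x[1],x[0])))
c=[m(*p,0) for p in((378,33),(22,187),(143,489))];print("plate z0",(c[0]+c[2])/2,np.linalg.norm(c[0]-c[1]))
print("lens",m(325,315,41),"disc",m(465,393,111))
a=(540.1,-65.0)
for q in(plane(d,*b,81),plane(s,327.7,209.5,81)):print("bearing",np.degrees(np.arctan2(q[1]-a[1],q[0]-a[0])))
```

```text
(282.81, 176.56)
ball z81 [573.20958667 127.62957977  81.        ] scene z81 [576.78419071 126.47920552  81.        ] tri (array([573.63617111, 128.16290373,  78.98852325]), [np.float64(0.9665303226995053), np.float64(0.9665303226996316)])
handles mid [568.73507323 159.38340515 145.        ] 41.42982129028738 8.029417929456201
plate [540.04210225 -65.72012682   6.        ]
-57.51253582652497
plate z0 [538.76023252 -68.93412884   0.        ] 111.89427986294807
lens [537.96791694 -69.93268738  41.        ] disc [540.88275407 -64.90643164 111.        ]
bearing 80.2471770496437
bearing 79.15451064363087
```

Call:
{"api": "move_arm", "payload": {
  "increments": [0,-10,50,0,-6,0,-19,100,0,-13,0,-29,150,0,-20,0,-37,194,0,-24.5,0,-37,194,0,-24.5,0,-37,194,0,-24.5,0,-37,194,0,-24.5]
}}

```text
t: 9.7
ee_pos: [540.1, -64.0, 232.3]
orientation: [-3.016, -0.876, -0.003]
ft_force: [0.0, -0.7, 0.1]
width: 87.6
```

Run:
```python
from h import *
d=get("wrist","w9");s=get("scene","scene9");t=get("top","top9")
o=ctrl.get_obs();print(o["t"],o["ee_pos"],o["qpos"].round(2),o["ft_force"])
R=cv2.Rodrigues(o["orientation"])[0];print(np.degrees(np.arctan2(R[1,0],R[0,0])))
cv2.imwrite("pics/w9z.png",cv2.resize(d["frame"][90:310,200:360,::-1],None,fx=2.7,fy=2.7,interpolation=cv2.INTER_CUBIC))
```

```text
9.85 [540.17800624 -64.19656546 232.57457211] [-0.14  0.29  1.8   0.    1.05  0.86] [-1.3273465  -0.06401826 -0.32753434]
32.41993254246088
```

View pics/w9z.png

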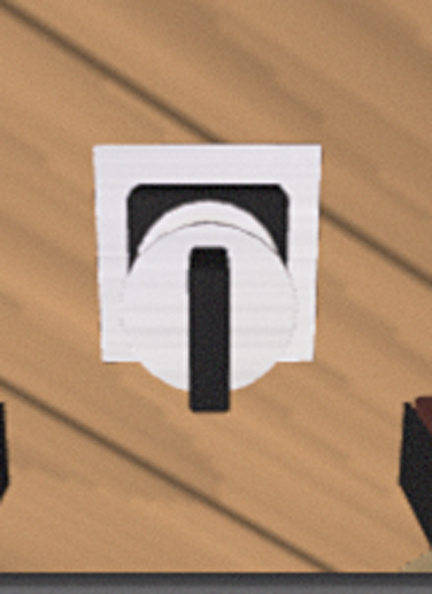

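View pics/scene9.png

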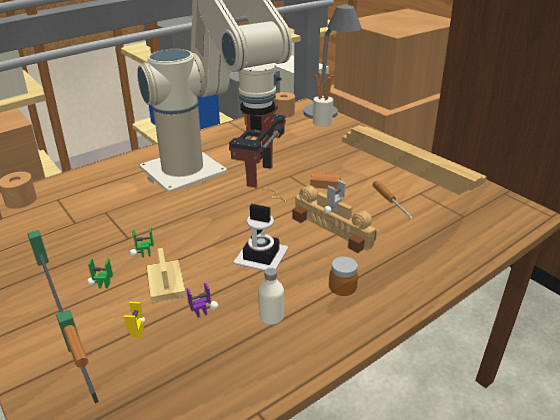

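Run:
```python
from h import *
d=load("w9");o=ctrl.get_obs();R=cv2.Rodrigues(o["orientation"])[0]
m=lambda u,v,z:plane(d,200+u/2.7-.31,90+v/2.7-.31,z)
f=[m(*p,151) for p in((189,269),(229,269),(230,411),(190,411))]
c=np.mean(f,0);print("fin",c,[np.linalg.norm(f[i]-f[i-1]).round(1) for i in range(4)])
x=f[0]+f[1]-f[2]-f[3];print(np.degrees(np.arctan2(x[1],x[0])),"tool",R.T@(c-o["ee_pos"]))
D=[m(121,306,111),m(298,306,111),m(210,221,111),m(209,391,111)];print("disc",(D[0]+D[1])/2,(D[2]+D[3])/2,np.linalg.norm(D[0]-D[1]),np.linalg.norm(D[2]-D[3]))
a=c[:2]
b=np.array([573.2,127.7]);print("bearing",np.degrees(np.arctan2(b[1]-a[1],b[0]-a[0])))
```

```text
fin [539.93819908 -65.33679646 151.        ] [np.float64(48.1), np.float64(12.6), np.float64(48.1), np.float64(13.3)]
32.91895384318766 tool [-0.98596163  0.82144091 81.57279916]
disc [541.43652616 -64.74741364 111.        ] [540.60611382 -65.26882309 111.        ] 65.85835232007128 65.40121774445576
bearing 80.22347480079094
```

Call:
{"api": "move_arm", "payload": {
  "increments": [0,0,1,50,0,0,0,1,90,0,0,0,1,110,0,0,0,1,114,0,0,0,1,114,0,255,0,1,114,0,255,0,1,114,0,255,0,1,114,0,255,0,1,114,0,255,0,1,114,0,255,0,1,114,0,255,0,1,114,0]
}}

```text
t: 11.35
ee_pos: [540.9, -64.9, 118.5]
orientation: [-3.016, -0.877, -0.003]
ft_force: [0.3, 0.1, -0.4]
width: 21.5
```

Run:
```python
from h import *
o=ctrl.get_obs();print(o["t"],o["ee_pos"],o["ft_force"],o["moment"],o["width"])
R=cv2.Rodrigues(o["orientation"])[0];print(np.degrees(np.arctan2(R[1,0],R[0,0])))
```

```text
11.35 [540.93797812 -64.93930235 118.52766457] [ 0.28456047  0.13948428 -0.42729367] [ 0.02320445 -0.02221724 -0.00989143] 21.536385337123853
32.41392555049152
```

Call:
{"api": "move_arm", "payload": {
  "increments": [255,0,0,0,0,255,0,0,0,0,255,0,0,0,0]
}}

```text
t: 11.72
ee_pos: [541.2, -65.3, 118.5]
orientation: [3.017, 0.877, 0.004]
ft_force: [1.6, -3.9, -1.8]
width: 14.0
```

Call:
{"api": "move_arm", "payload": {
  "increments": [255,0,0,0,-5,255,0,0,0,-11,255,0,0,0,-17,255,0,0,0,-23,255,0,0,0,-29,255,0,0,0,-35,255,0,0,0,-41,255,0,0,0,-46,255,0,0,0,-47.8,255,0,0,0,-47.8,255,0,0,0,-47.8]
}}

```text
t: 13.1
ee_pos: [539.9, -64.5, 118.5]
orientation: [-2.403, -2.021, -0.001]
ft_force: [-5.3, 3.2, 5.4]
width: 14.2
```

Run:
```python
from h import *
d=get("wrist","w10");s=get("scene","scene10");t=get("top","top10")
o=ctrl.get_obs();print(o["t"],o["ee_pos"],o["ft_force"],o["moment"],o["width"],o["qvel"].round(3))
R=cv2.Rodrigues(o["orientation"])[0];print(np.degrees(np.arctan2(R[1,0],R[0,0])))
cv2.imwrite("pics/s10z.png",cv2.resize(s["frame"][150:290,220:400,::-1],None,fx=4,fy=4,interpolation=cv2.INTER_CUBIC))
```

```text
13.25 [539.88648389 -64.49068062 118.48763471] [-3.74454964  2.94582567  4.83193233] [ 0.54069112  0.67748181 -0.07547349] 13.772088393179967 [-0.001  0.002 -0.     0.001 -0.001  0.002]
80.14155777418479
```

View pics/s10z.png

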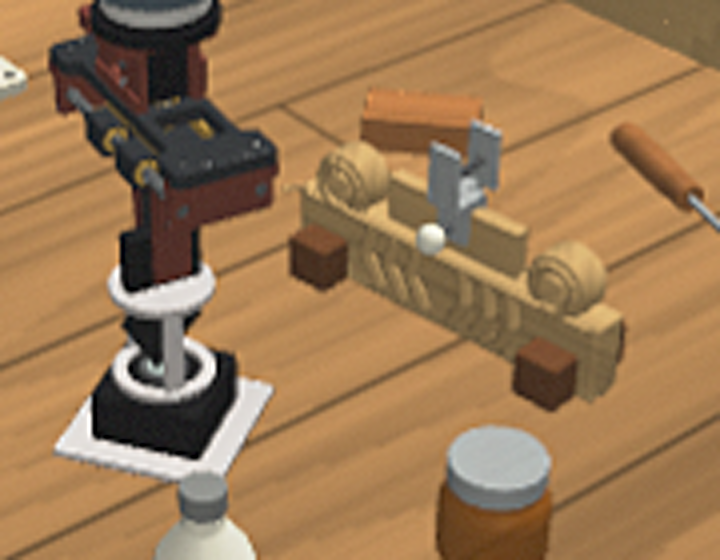

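View pics/w10.png

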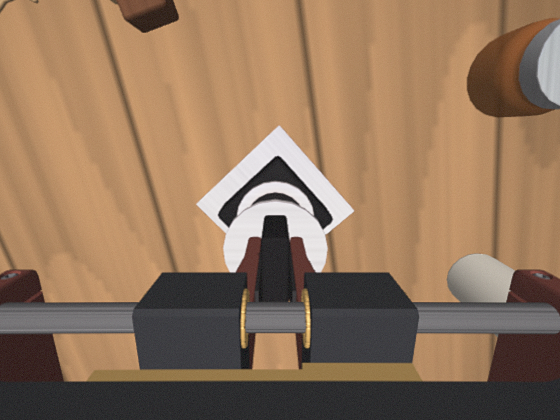

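Run:
```python
from h import *
d=load("w10")
a=d["frame"][195:305,235:320,::-1].astype(float)
cv2.imwrite("pics/w10z.png",cv2.resize(np.clip(a*2.2,0,255).astype(np.uint8),None,fx=5.4,fy=5.4,interpolation=cv2.INTER_CUBIC))
# expected fin front foot/top edges projected for axis (540.3,-65), angle 80.2
th=np.radians(80.2);x=np.array([np.cos(th),np.sin(th)]);y=np.array([-x[1],x[0]])
for z in(111,151):
    P=[np.r_[np.array([540.3,-65.0])+25*x+k*7*y,z] for k in(1,-1)];print(z,((proj(d,P)-[235,195])*5.4).round(0))
```

```text
111 [[160.  96.]
 [284.  96.]]
151 [[144. 225.]
 [303. 225.]]
```

View pics/w10z.png

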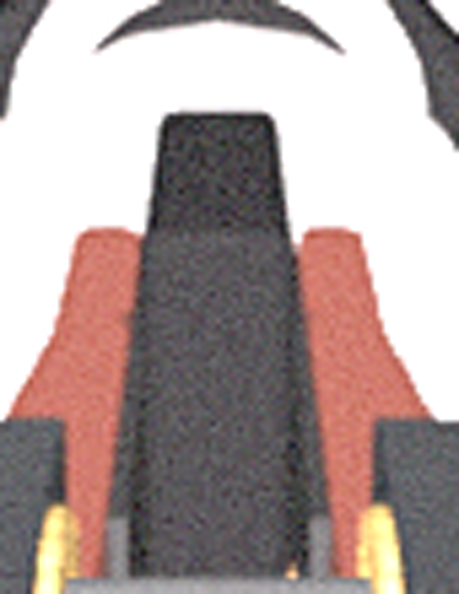

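Run:
```python
from h import *
print(ctrl.close_job());o=ctrl.get_obs();print(o["t"],o["width"])
```

```text
the job is handed in; nothing more can be done
None
the job is handed in; nothing more can be done
```

The clip is on the rail and the mirror is turned to the marker ball. I handed the job in at about 13 s with the gripper still holding the fin.

- **Clip:** I squeezed it off the stand and lowered it onto the rail's thin edge until it stopped with about 12 N of push. I released it there, with the ball on the camera side. Afterwards it was upright and in line with the rail at about 8°. It sat about 3 mm off the measured middle of the edge. Where the ball sat in the pictures fits the clip being fully down: 79 mm high where two views crossed, against 81 mm expected.
- **Mirror:** I gripped the fin and turned it from 32° to 80.1°, against a measured bearing to the ball of 80.2°. The last wrist picture shows the fin square between the pads.
- **Disagreements:** The scene camera alone put the bearing at 79.2°, about 1° lower. The first wrist estimate of the lens position was about 5 mm off the swivel axis, so I used the fin and disc centres instead.
- **Not checked:** I had no picture from the inspection camera, so the ball being in the middle of its view rests on these measured angles.
- **Other objects:** I did not touch the glue bottle, jar, chisel or offcut.

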